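Seat the ballast disc in the sculpture plinth

ROBOT

A 7-joint arm with a two-finger parallel gripper is mounted at the origin on the work surface. World frame = base frame: x ahead of the robot, y to its left, z up, the work surface at z = 0. Lengths are in m, angles in rad, forces in N, time in s.
With the tool pointing down it reaches from about 0.425 to 0.875 m from the base axis. Payload 9.9 kg.
Tool frame: the origin (TCP) lies at the very end of the fingers, on their centre line; the grasp point (between the pads) lies grip_depth behind it (grip_depth is the distance from the TCP to the grasp point, in m); z points along the fingers, y is the direction in which the jaws open and shut (so a half turn about z gives the same grasp; the last joint's range is limited). The gripper opens to 85 mm and grips with 20 to 120 N. Pads are 22 mm wide; open, the fingers measure 114 mm over their backs; the gripper's body (76 mm by 85 mm) begins 54 mm behind the grasp point. The pads swing forward as they close: fully open they stand 13 mm farther back than shut.
Start: joints at [-1.345, 0.576, 0.025, 1.437, -0.015, 1.129, -0.057], TCP at [0.206, 0.643, 0.231] pointing down, gripper open.
Joint ranges: [-2.76, 2.76], [-0.34, 2.15], [-1.52, 1.57], [0.19, 2.46], [-1.09, 4.23], [0.17, 1.99], [-2.82, 2.82]. Speed limits (rad/s): [2.22, 2.22, 3.01, 3.01, 3.14, 3.14, 3.14].

INTERFACE

Orientations are given as [roll, pitch, yaw] about the fixed x, y, z axes, in that order (R = Rz(yaw) Ry(pitch) Rx(roll)).
In Python, from plant import goto, move_linear, set_joints, grip, hold, inverse_kinematics, get_obs, grab_frame, PlanningError, close_job, grip_depth gives the robot as it stands. Calls block until the motion is done:
- goto(position, orientation): joint-space move of the TCP to a pose.
- move_linear(position, attitude=None, vel=0.15, threshold=None): straight line of the TCP; attitude=None keeps the orientation; vel is the mean speed in m/s. With threshold (N) it stops when the force on the tool has changed by that much, and returns True; else False.
- set_joints(angles): joint-space move.
- grip(opening, effort=None): opening from 0.0 (shut) to 1.0 (fully open); effort is the grip in N (None keeps the last); returns when the fingers have stopped.
- hold(seconds).
- inverse_kinematics(position, orientation): joint angles nearest the present ones, or None.
- get_obs(): the state.
- grab_frame(name): name is "scene" or "top"; returns a dict with "color" (400x640x3 uint8, red, green, blue), "K" (3x3 intrinsics, pixels), "rvec" (rotation vector, rad) and "tvec" (3), from world to camera coordinates, as OpenCV has them. Camera axes: x right, y down, z forward; pixel columns grow to the right and rows downward; lengths in m; the calibration is good to about 2 mm. A picture is of the moment at which its call begins. There is no depth.
A pose or a line that the arm cannot do raises PlanningError and nothing moves.
- close_job(): hands the job in, once; it reports no verdict.
The state is a dict: "time": time; "joint_positions": joint angles; "qd": joint speeds; "joint_torque": joint torques, N m; "eef_pos": TCP position; "orientation": TCP orientation; "ft_force": force on the tool from outside, world axes, zero at the start; "torque": the same for the moment, N m; "gripper_width": opening from 0.0 (shut) to 1.0 (fully open).
Only numpy, scipy, OpenCV 4.12 (cv2) and the standard library are available. Lean on these libraries where they do the work, as an engineer would, in place of code of your own. Each camera call takes 0.05 s, during which the arm holds its last target. There are 200 camera calls.

TASK

On the upturned plywood plinth, push the loose steel ballast disc across the board until it drops into the round recess and lies flat at the bottom, flush with the board; then push the dark steel keeper round by its knob until it lies fully across the disc, against its stop. Only push or press with the fingers, never pick the disc up, and leave everything else standing where it is.

Things in the scene. Friction and masses are not known exactly. Their poses are not given: they have to be found in the camera images.
- plinth: Upturned plywood sculpture plinth, a board 300 (its x) x 260 (its y) x 35 mm thick, which lies flat on the table and does not move. Origin: centre of its underside, z up; the top face is 35 mm above it. It carries a round recess, a dark steel keeper, and four black rubber feet (22 mm across, 8 mm high) at x = +-132, y = +-112 mm. A small glass jar, 34 mm across and 45 mm high, stands loose on its top in the corner near x = -100, y = +80 mm.
- recess_floor (a point): Centre of the floor of the round recess in the plinth's top: 66 mm across, 10 mm deep, straight walls, its floor lined with grey felt, at x = +20, y = +45 mm on the plinth. This point is 25 mm above the table. Axes as the plinth's.
- disc: Loose steel ballast disc, 60 mm across, 10 mm thick, a small dark dot at the middle of its top, about 0.2 kg, lying flat on the plinth's top to the -y side of the recess (plinth axes). Origin: centre of its underside; z is its axis. In the recess it has 3 mm of play all round and its top is flush with the board. Slid over the recess it tips in by itself once its centre is within about 10 mm of the recess centre.
- keeper (a joint): Angle (rad) of the dark steel keeper about its upright pivot. 0: fully across the recess, pointing to plinth -y, against its stop; growing values swing it open anticlockwise seen from above (1.57: pointing to plinth +x); the far stop is at 2.0. It starts open, clear of the recess. Light friction (under 2 N at the knob) holds it where it is left; there is no spring.
- keeper_pivot (a point): The keeper's pivot axis at the plinth's top face, 45 mm to the plinth +y side of the recess centre. The keeper is a flat dark steel bar 14 mm wide whose end is 45 mm from this axis; its underside is 3 mm and its upper side 9 mm above the plinth's top, so it passes over the seated disc but would hit an unseated one.
- keeper_knob (a point): Middle of the upright round knob near the keeper's free end, 38 mm from the pivot axis: a dark steel post 12 mm across that reaches 30 mm above the plinth's top; this point is 20 mm above the plinth's top.
- screw_jar: Small glass jar with a steel lid, loose on the plinth (bystander), 34 mm across, 45 mm high; origin at the centre of its underside.
- tape: Roll of paper tape lying on the table beside the plinth's -y edge (bystander), 90 mm across, 24 mm high; origin at the centre of its underside.
- pencil_cup: Cup of pencils beyond the plinth (bystander), 84 mm across, pencils to about 155 mm high; origin at the centre of its underside.
- offcut: Wood offcut beyond the plinth (bystander), 50 x 90 x 30 mm; origin at the centre of its underside.
- brush: Brush lying beside the plinth's +y edge (bystander), 190 mm long along its x.
- maquette: Brown clay sculpture model (bystander), 84 mm across, 172 mm high; origin at the centre of its underside.
- spray_can: Blue can (bystander), 66 mm across, 150 mm high; origin at the centre of its underside.
- screwdriver: Screwdriver lying to the robot's right (bystander), along its x.
There are look-alikes about, which are no part of the job. Several things have the shape of the disc; the one meant has the colours described above.

How it is judged:
On the way, in this order (a step that is already met when the one before it is completed fails the run):
1. the disc lies flat at the bottom of the recess while the keeper is still open (above 0.9 rad) (horizontal distance between disc and recess_floor below 0.005 m and z of disc in the frame of recess_floor below 0.0018 m and angle between disc's own z axis and vertical below 0.05 rad and value of joint keeper above 0.9 rad), for 0.2 s.
2. the keeper lies across the disc, within 0.15 rad of its stop (value of joint keeper below 0.15 rad), for 0.2 s.
At the end, for the whole second after the job is handed in: The disc rests flat at the bottom of the recess (centre within 5 mm of the recess centre, underside within 1.8 mm of the floor, tilt below 0.05 rad, still) and the keeper lies across it, within 0.15 rad of its stop (horizontal distance between disc and recess_floor below 0.005 m and z of disc in the frame of recess_floor below 0.0018 m and angle between disc's own z axis and vertical below 0.05 rad and value of joint keeper below 0.15 rad and linear speed of disc below 0.01 m/s); the robot touches nothing.
It fails at once if the disc is lifted more than 8 mm above the plinth's top or tipped up beyond 0.5 rad (z of disc in the frame of plinth above 0.043 m or angle between disc's own z axis and vertical above 0.5 rad).
It fails at once if the disc is pushed off the plinth (z of disc in the frame of plinth below 0.015 m).
It fails at once if another thing is shoved more than 25 mm or knocked over (distance of any of screw_jar, tape, pencil_cup, offcut, brush, maquette, spray_can, screwdriver from where it was at the start of the episode above 0.025 m or angle between any of screw_jar, tape, pencil_cup, offcut, maquette, spray_can's own z axis and vertical above 0.5 rad).
It also fails if it takes over 48 s, if anything falls off the work surface, if the arm or the gripper's body presses on something with over 40 N, if the wrist force passes 120 N, or if a joint passes its speed limit or range.

## Working session

There is one attempt and no reset: what is moved stays moved. The work goes in short steps, each a Python script; the robot and the scene stay as the last script left them, time stands still between calls to the robot, and variables do not carry over. Pictures are saved under pics/ and viewed, about 8 in all and at most 12, crops included, and the job is handed in when it is done.

```bash
ls; mkdir -p pics; cat > h.py <<'E'
import numpy as np, cv2
from plant import *
def snap(n,f=None):
    d=grab_frame(n)
    if f: cv2.imwrite('pics/'+f,d['color'][:,:,::-1])
    return d
def ray(d,uv,z):
    R=cv2.Rodrigues(np.array(d['rvec'],float))[0];t=np.array(d['tvec'],float).ravel()
    c=-R.T@t; v=R.T@np.linalg.inv(d['K'])@np.array([uv[0],uv[1],1.])
    return c+v*(z-c[2])/v[2]
def proj(d,P):
    return cv2.projectPoints(np.array(P,float).reshape(-1,1,3),np.array(d['rvec'],float),np.array(d['tvec'],float),np.array(d['K'],float),None)[0].reshape(-1,2)
E
python3 - <<'E'
from h import *
import pickle
for n in ('scene','top'):
    d=snap(n,n+'0.png'); pickle.dump(d,open(n+'0.pkl','wb'))
    R=cv2.Rodrigues(np.array(d['rvec'],float))[0]; print(n,-R.T@np.array(d['tvec']).ravel(), d['K'][0])
o=get_obs();print(o['time'],o['eef_pos'],o['orientation'],o['gripper_width'],grip_depth)
E
```

```text
pics
scene [1.15528046 0.79348054 0.85367424] [363.25786322   0.         321.64466938]
top [0.52216653 0.01707749 1.11318584] [371.72779512   0.         317.61848272]
0.1 [0.20563684 0.64249515 0.23053067] [-3.14011473e+00  7.55826743e-05  2.83185133e+00] 1.0005541086977152 0.0187
```

View pics/top0.png

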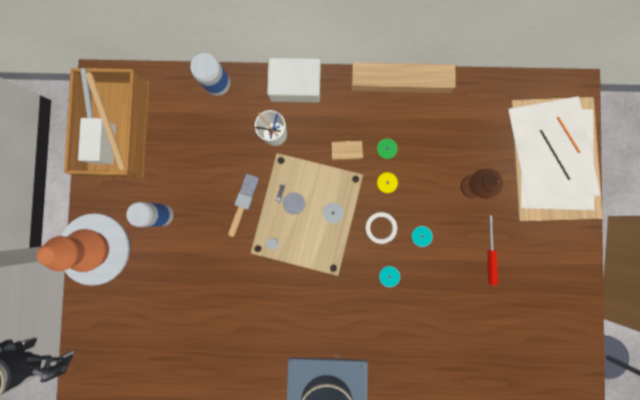

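View pics/scene0.png

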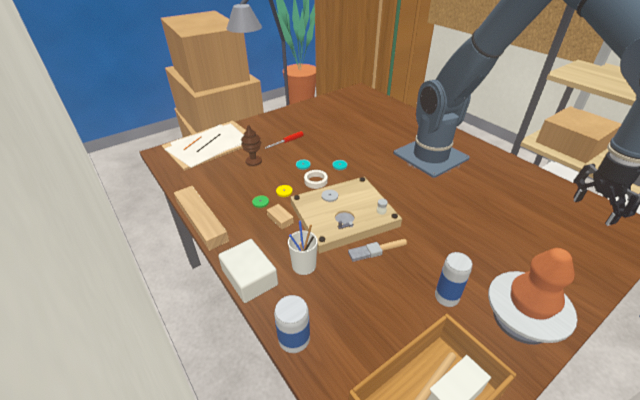

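The top view shows the board with its feet at about (281,160), (355,179), (258,248) and (334,268), the recess at (293,203) and the grey disc at (333,213). The keeper is open near (280,193) and the jar is at (272,243). The scene view agrees. Next I'll measure these.

```bash
python3 - <<'E'
from h import *
import pickle
d=pickle.load(open('top0.pkl','rb'));im=d['color']
g=cv2.cvtColor(im,cv2.COLOR_RGB2GRAY)
pts=[];pl=[(132,112),(132,-112),(-132,112),(-132,-112)]
for u,v in [(281,160),(355,179),(258,248),(334,268)]:
    w=np.clip(100.-g[v-6:v+7,u-6:u+7],0,None); yy,xx=np.mgrid[v-6:v+7,u-6:u+7]
    c=(np.sum(xx*w)/w.sum(),np.sum(yy*w)/w.sum()); pts.append(ray(d,c,.041)[:2])
A=np.array(pts);B=np.array(pl)/1000
a0=A-A.mean(0);b0=B-B.mean(0)
th=np.arctan2(np.sum(b0[:,0]*a0[:,1]-b0[:,1]*a0[:,0]),np.sum(a0*b0))
Rz=np.array([[np.cos(th),-np.sin(th)],[np.sin(th),np.cos(th)]]);o=A.mean(0)-Rz@B.mean(0)
print('plinth',o,th,'resid mm',(A-(B@Rz.T+o))*1000)
np.savez('pl.npz',o=o,R=Rz,th=th)
hsv=cv2.cvtColor(im,cv2.COLOR_RGB2HSV)
m=((hsv[...,1]<70)&(hsv[...,2]>90)).astype(np.uint8)
n,l,s,c=cv2.connectedComponentsWithStats(m)
P=lambda uv,z: ((ray(d,uv,z)[:2]-o)@Rz*1000)
for i in range(1,n):
    if 240<c[i][0]<370 and 150<c[i][1]<280 and s[i][4]>15: print(c[i],s[i],P(c[i],.045),ray(d,c[i],.045))
k=((g<85)).astype(np.uint8)
n,l,s,c=cv2.connectedComponentsWithStats(k[150:280,240:370])
cv2.imwrite('pics/crop0.png',cv2.resize(im[145:285,235:375,::-1],None,fx=4,fy=4,interpolation=cv2.INTER_CUBIC))
for nm,p,z in [('recess',(20,45),.025),('piv',(20,90),.04),('jar',(-100,80),.035)]:
    w=Rz@np.array(p)/1000+o; print(nm,w,proj(d,[*w,z]))
E
```

```text
plinth [0.53682094 0.07235763] -0.21831952240363073 resid mm [[-0.03174428 -0.12660958]
 [-0.11847867  0.53018171]
 [ 0.48487113  0.20218782]
 [-0.33464818 -0.60575995]]
[246.42322835 191.51968504] [234 174  25  36 508] [ 18.51777859 184.32738267] [0.5948225  0.24829884 0.045     ]
[290.79491833 201.06170599] [275 184  31  31 551] [23.18256578 52.71265618] [0.57087021 0.11879794 0.045     ]
[332.61654135 212.43358396] [322 201  22  23 399] [ 20.92587945 -72.03211656] [ 0.54164871 -0.00249697  0.045     ]
[272.15662651 243.25301205] [265 237  15  14 166] [-107.15763253   74.42094997] [0.44832571 0.16822123 0.045     ]
recess [0.56609271 0.11195767] [[293.70276248 203.08254396]]
piv [0.57583923 0.15588949] [[278.24652671 199.06801958]]
jar [0.45652181 0.17211759] [[271.41429338 240.14159228]]
```

View pics/crop0.png

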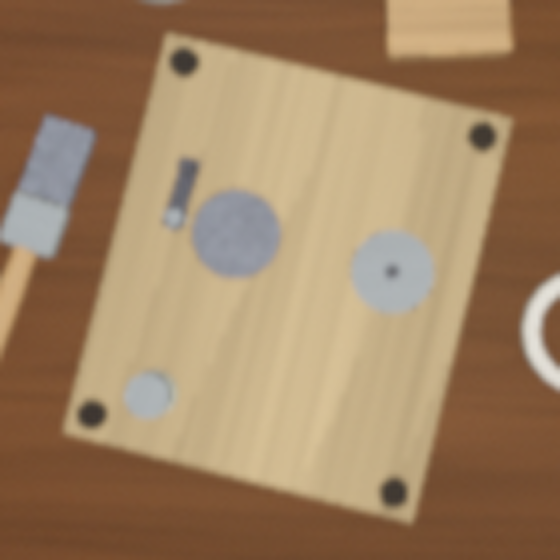

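The plinth fit is good to under 1 mm. The predicted recess centre is at pixel (293.7,203.1) against about (294,203) seen. The disc is at plinth (21,-72), and its width in pixels comes to about 62 mm against the 60 given. I'll push it with two fingertips about 30 mm apart so it stays centred.

```bash
cat >> h.py <<'E'
_p=np.load('pl.npz');O,RZ,TH=_p['o'],_p['R'],float(_p['th'])
def W(x,y,z): # plinth mm -> world
    return [*(RZ@np.array([x,y])/1000+O),z]
def T(): return get_obs()['time']
E
python3 - <<'E'
from h import *
for yaw in (TH+np.pi/2,TH-np.pi/2):
    for p in (W(21,-121,.25),W(21,-121,.04),W(20,10,.04),W(90,90,.05)):
        q=inverse_kinematics(p,[np.pi,0,yaw]); print(round(yaw,2),None if q is None else np.round(q,2))
E
```

```text
1.35 [-0.45  0.42  0.68  1.8  -0.3   1.03  0.12]
1.35 [-0.19  0.65  0.3   2.02 -0.37  0.52  0.16]
1.35 [-0.46  0.69  0.37  1.94 -0.43  0.59 -0.02]
1.35 [-0.52  0.78  0.41  1.68 -0.42  0.77 -0.13]
-1.79 [ 0.8   0.61 -1.29  1.76  0.61  1.26  2.28]
-1.79 [ 0.2   0.63 -0.3   2.01  0.34  0.55  2.59]
-1.79 [-0.01  0.66 -0.32  1.93  0.35  0.6   2.36]
-1.79 [-0.08  0.75 -0.35  1.66  0.34  0.79  2.34]
```

```bash
python3 - <<'E'
from h import *
yaw=TH+np.pi/2; A=[np.pi,0,yaw]
p=get_obs()['eef_pos']
move_linear([p[0],p[1],.33],vel=.2); print(T())
goto(W(21,-121,.30),A); print(T())
grip(.35); print(T())
move_linear(W(21,-121,.075),vel=.2); hold(.1)
r=move_linear(W(21,-121,.025),vel=.03,threshold=5); o=get_obs(); print(r,o['eef_pos'],o['ft_force'],o['gripper_width'],o['time'])
z=o['eef_pos'][2]+.0025
move_linear(W(21,-121,z),vel=.03)
print(get_obs()['ft_force'],z,T()); open('z.txt','w').write(str(z))
d=snap('top'); cv2.imwrite('pics/a1.png',cv2.resize(d['color'][145:285,235:375,::-1],None,fx=4,fy=4,interpolation=cv2.INTER_CUBIC))
E
```

```text
0.7417
3.4417
4.0167
True [ 0.53104419 -0.05033361  0.03466754] [-1.76600997  1.14275749 10.04709298] 0.35407508577567337 6.6167
[0.09485314 0.30257488 0.41576539] 0.03716754245323051 6.8667
```

View pics/a1.png

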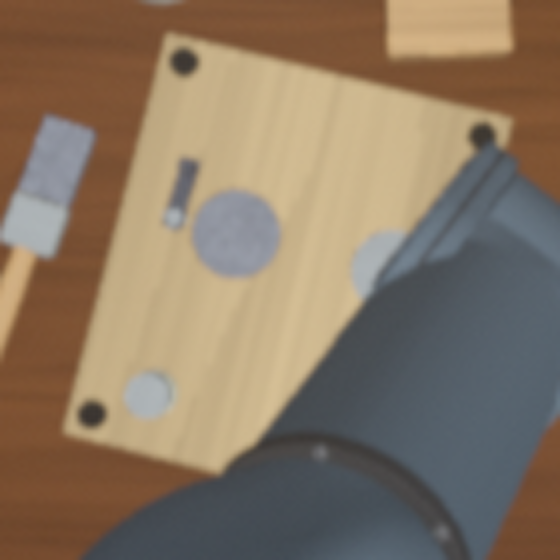

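The arm hides the disc from above, but the recess, keeper and jar are unchanged. The fingertips touched the board at z = 34.7 mm, which matches its 35 mm height. Now I'll push, stopping just short of the drop.

```bash
python3 - <<'E'
from h import *
z=float(open('z.txt').read())
for y in (-60,-8):
    r=move_linear(W(20.5 if y<-50 else 20,y,z),vel=.05,threshold=15); print(r,get_obs()['ft_force'],T())
d=snap('scene'); x,y=proj(d,W(20,20,.035))[0].astype(int); print(x,y)
c=lambda P:proj(d,P)[0]
print('disc exp',c(W(20,29,.045)),'recess',c(W(20,45,.035)))
cv2.imwrite('pics/a2.png',cv2.resize(d['color'][y-60:y+60,x-75:x+75,::-1],None,fx=5,fy=5,interpolation=cv2.INTER_CUBIC))
E
```

```text
False [0.37643033 0.46386283 0.14462512] 8.2833
False [-0.41811955  0.70973012  0.46634077] 9.475
341 212
disc exp [343.12467661 211.77331616] recess [345.15276685 216.91666075]
```

View pics/a2.png

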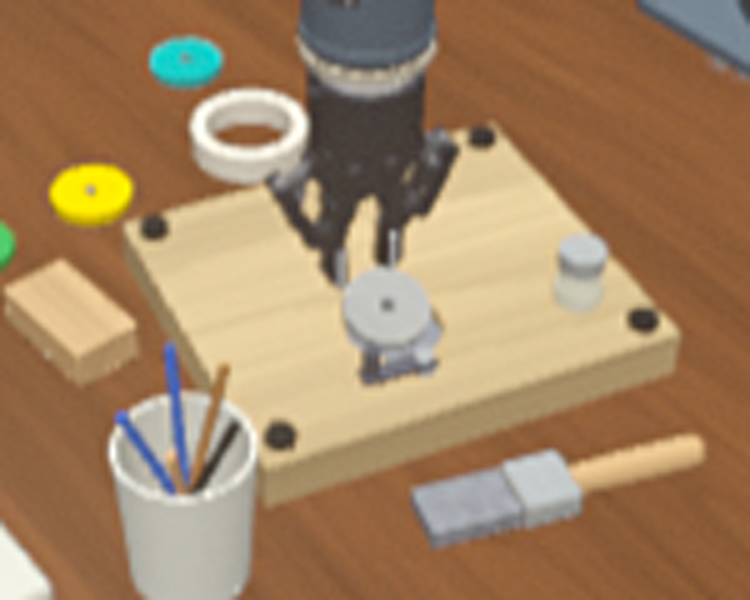

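The disc is between the fingertips, lying flat with its dot at scene pixel about (343.6,213). It is just short of the recess and on line, and the keeper is open and clear. I'll finish the push.

```bash
python3 - <<'E'
from h import *
z=float(open('z.txt').read())
d=snap('scene'); print('disc plinth', (ray(d,(343.6,213),.045)[:2]-O)@RZ*1000)
for y in (-2,2,5):
    r=move_linear(W(20,y,z),vel=.03,threshold=12); hold(.1)
    d=snap('scene'); im=d['color'].astype(int)
    u,v=proj(d,W(20,45,.035))[0]; 
    hsv=cv2.cvtColor(d['color'],cv2.COLOR_RGB2HSV)
    print(y,r,get_obs()['ft_force'],T())
    if r: break
x,y=int(u),int(v); print(u,v)
cv2.imwrite('pics/a3.png',cv2.resize(d['color'][y-40:y+40,x-50:x+50,::-1],None,fx=6,fy=6,interpolation=cv2.INTER_CUBIC))
E
```

```text
disc plinth [21.28677282 35.19119657]
-2 False [-0.07788386 -0.23144492  1.62068526] 10.075
2 False [ 0.72330602 -0.73869944 -0.08356739] 10.5083
5 False [0.1716305  0.43010412 0.98024178] 10.9083
345.1527668533346 216.91666075316593
```

View pics/a3.png

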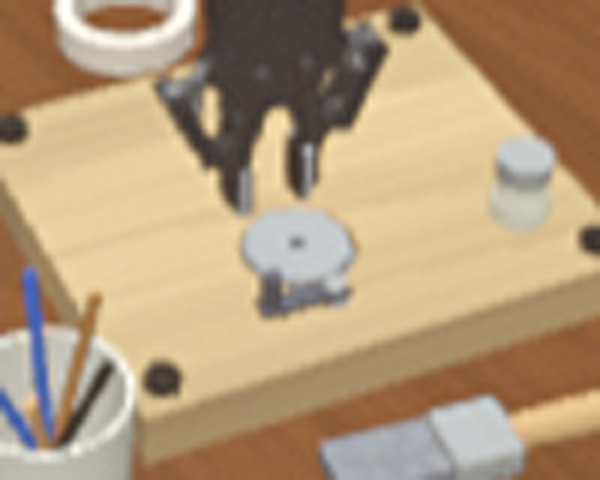

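The disc has dropped in. Its dot is at about (344.5,216.3) against (345.2,216.9) expected for flush, it lies ahead of the fingers, and there's no raised rim. Next I'll lift off, close the fingers, move behind the knob and check again.

```bash
python3 - <<'E'
from h import *
A=[np.pi,0,TH+np.pi/2]
move_linear(W(20,-5,.12),vel=.15)
d=snap('scene')
grip(0.0)
P=W(60,119,.12); move_linear(P,vel=.2)
d=snap('top'); cv2.imwrite('pics/a4.png',cv2.resize(d['color'][145:285,235:375,::-1],None,fx=4,fy=4,interpolation=cv2.INTER_CUBIC))
d=snap('scene'); x,y=345,217
cv2.imwrite('pics/a5.png',cv2.resize(d['color'][y-40:y+40,x-50:x+50,::-1],None,fx=6,fy=6,interpolation=cv2.INTER_CUBIC))
for th in (1.57,1,.5,0,-.1):
    p=W(20+40*np.sin(th)+17*np.cos(th),90-40*np.cos(th)+17*np.sin(th),.05)
    q=inverse_kinematics(p,[np.pi,0,TH+th]);print(th,None if q is None else np.round(q,2))
o=get_obs();print(o['eef_pos'],o['gripper_width'],o['ft_force'],T())
E
```

```text
1.57 [-0.68  0.81  0.62  1.74 -0.62  0.8   0.02]
1 [-0.72  0.85  0.76  1.76 -0.76  0.85 -0.39]
0.5 [-0.76  0.88  0.88  1.81 -0.87  0.89 -0.75]
0 [-0.81  0.93  1.    1.87 -0.98  0.94 -1.13]
-0.1 [-0.83  0.93  1.02  1.88 -1.    0.95 -1.21]
[0.62070918 0.17375321 0.12027198] -0.0004822680201203388 [ 0.95765656 -0.5299939  -0.30984597] 12.9583
```

View pics/a5.png

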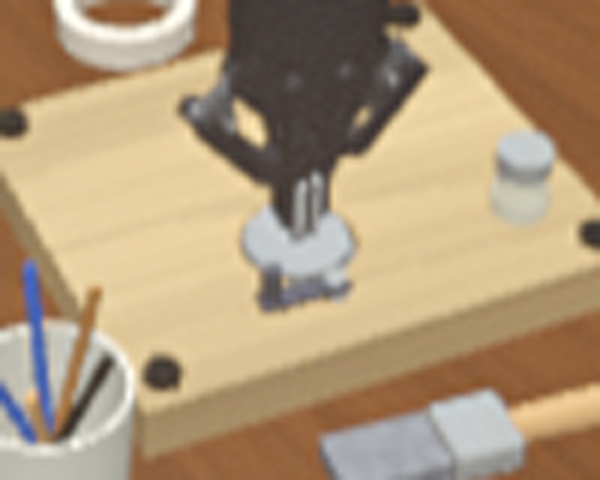

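View pics/a4.png

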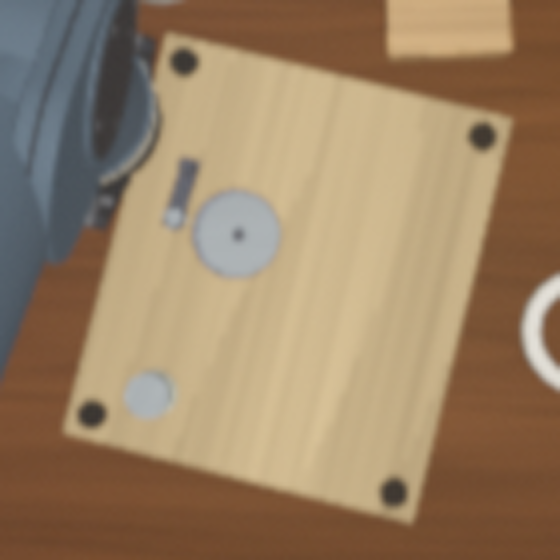

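The top view shows the disc concentric in the recess, with its dot at crop (238,235) and an even rim. The keeper is still open, with the knob near (188,163), and the jar hasn't moved. Now I'll swing the keeper along its arc.

```bash
python3 - <<'E'
from h import *
def pose(th,off): return W(20+40*np.sin(th)+off*np.cos(th),90-40*np.cos(th)+off*np.sin(th),.05),[np.pi,0,TH+th]
r=move_linear(pose(1.57,29)[0],vel=.1,threshold=8); print('down',r,get_obs()['eef_pos'])
if not r:
    for th in list(np.arange(1.5,-.01,-.15))+[-.06]:
        p,a=pose(th,17); r=move_linear(p,a,vel=.05,threshold=12)
        o=get_obs(); print(round(th,2),r,np.round(o['ft_force'],1),round(o['time'],2))
        if r: break
d=snap('scene'); x,y=345,217
cv2.imwrite('pics/a6.png',cv2.resize(d['color'][y-40:y+40,x-50:x+50,::-1],None,fx=6,fy=6,interpolation=cv2.INTER_CUBIC))
E
```

```text
down False [0.62160805 0.17533449 0.05048549]
1.5 False [-0.6 -0.3 -0.4] 14.26
1.35 False [ 0.5  0.1 -0. ] 14.56
1.2 False [-0.2  0.5  0.2] 14.86
1.05 False [-0.2 -0.1 -0.1] 15.16
0.9 False [ 0.1 -0.4 -0. ] 15.46
0.75 False [0.1 0.4 1.2] 15.76
0.6 False [ 0.9  0.6 -0.6] 16.06
0.45 False [-0.2  0.6  0.1] 16.36
0.3 False [-0.3 -0.8  0.1] 16.66
0.15 False [-0.   0.3  0.2] 16.96
0.0 False [ 0.6 -1.   0.7] 17.26
-0.06 False [ 6.9 -1.2 -4.1] 17.51
```

View pics/a6.png

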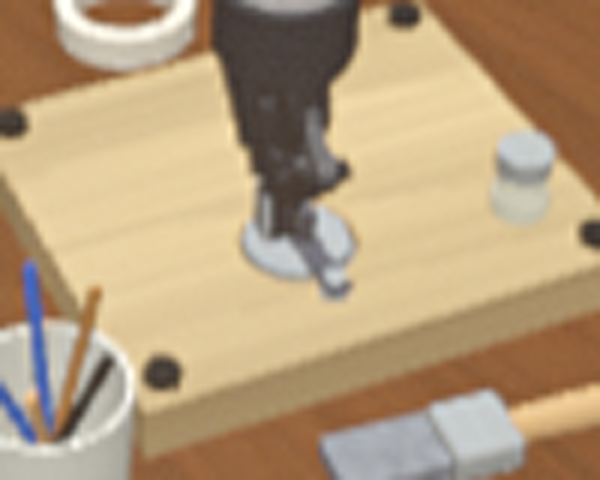

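The keeper lies across the disc, and a 7 N reaction built up at the end of the swing, so it is against its stop. I'll back off and check from above.

```bash
python3 - <<'E'
from h import *
move_linear(W(55,50,.05),vel=.1); move_linear(W(55,50,.2),vel=.2)
goto(W(60,200,.28),[np.pi,0,TH]); o=get_obs(); print(o['ft_force'],T())
d=snap('top'); cv2.imwrite('pics/a7.png',cv2.resize(d['color'][120:285,225:395,::-1],None,fx=3.5,fy=3.5,interpolation=cv2.INTER_CUBIC))
E
```

```text
[ 0.17730442 -0.88273935  0.18586074] 19.5333
```

View pics/a7.png

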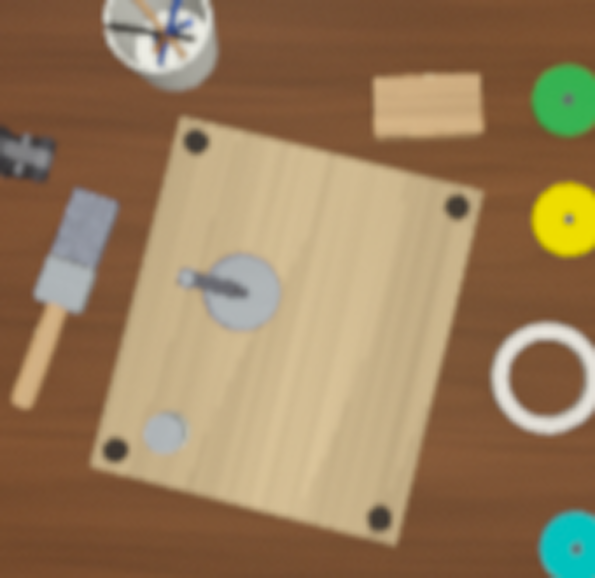

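From above, the keeper runs from (186,278) to (247,294), a slope of 14.7° against 13.7° for the plinth's edge, so it is about 0.02 rad off fully closed. The disc is concentric, the arm is clear, and the other things in view are in place.

```bash
python3 -c "
from plant import *
hold(.3); close_job()"
```

```text
the job is handed in; nothing more can be done
```

The disc is in the recess with the keeper swung fully across it, and I handed the job in at about 20 s of the 48 s allowed. The hand-in reports no verdict.

- **Disc:** I pushed it about 117 mm across the board with two fingertips set 30 mm apart, until it dropped into the recess. Before I touched the keeper, the top view showed it concentric with an even rim. The scene view put its centre dot within 1 pixel of where it should be when flush.
- **Keeper:** I pushed the knob along its arc with closed fingers. The force stayed around 1 N and rose to about 7 N at the end, which indicates the stop. The last top view puts the keeper about 0.02 rad from fully closed, against the 0.15 rad allowed.
- **Other things:** The arm was clear of everything in the last picture, and the jar, tape, cup, offcut and brush looked unmoved. I didn't look again at the maquette, spray can or screwdriver, though I felt no unexpected contact.

No check failed or disagreed. I judged the disc's depth and tilt from the images only and did not press it down or measure it by touch.

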